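Test a phone battery: load it in the tester and hold the contact arm down

ROBOT

A 6-joint arm with a two-finger parallel gripper is mounted at the origin on the work surface. World frame = base frame: x ahead of the robot, y to its left, z up, the work surface at z = 0. Lengths are in mm, angles in rad, forces in N, time in s.
With the tool pointing down it reaches from about 350 to 975 mm from the base axis. Payload 7.1 kg.
Tool frame: the origin (TCP) lies on the front face of the gripper's body, between the roots of the fingers; the fingertips stand 80 mm ahead of it and the grasp point (between the pads) lies 61 mm ahead of it (ctrl.tcp_to_grasp is the distance from the TCP to the grasp point, in mm); z points along the fingers, y is the direction in which the jaws open and shut (so a half turn about z gives the same grasp; the last joint's range is limited). The gripper opens to 88 mm and grips with 3 to 60 N. Pads are 20 mm wide; open, the fingers measure 115 mm over their backs; the gripper's body (75 mm by 178 mm) begins 61 mm behind the grasp point.
Start: joints at [-1.12, 0.423, 1.63, -0, 1.089, -0.019], TCP at [282.957, -557.262, 302.675] pointing down, gripper open.
Joint ranges: [-3, 3], [-0.9, 2.11], [0.09, 2.58], [-1.31, 4.45], [0.11, 2.69], [-2.54, 2.54]. Speed limits (rad/s): [2.39, 2.39, 3.01, 3.14, 3.14, 3.14].

INTERFACE

Orientations are given as a rotation vector (axis times angle).
In Python, from workcell import telemetry, get_image, ctrl gives the robot as it stands.
- The arm moves only by the tool send_rows, never from a script. Its argument "rows" is a list of rows, each a list of 5 numbers: the shift along the tool's x, y, z in m, then the turn about the tool's z in rad, then the opening, from -1 (shut) to 1 (fully open). A call has 1 to 5 rows; each row shifts and turns the commanded pose from where the row before left it, along the tool's axes as they then stand; what a row does not reach is not made up. A row lasts 1/10 s, in which the tool goes at most 50 mm and 8.59 degrees, less where a joint would pass 70% of its speed; a pose out of reach is approached as far as the arm can. A call with a gripper value outside its range is refused whole. The fingers move at their own pace and stop on an object; the grip force is fixed at half the most. Time passes only in rows, so rows that do not move let the fingers close. It gives the time, the measured TCP pose, the force and the opening at its end, in the units of the state.
- telemetry.get_obs(): the state, without advancing time (a new reading comes with each control period).
- get_image(name): name is "side" or "top"; returns a dict with "color" (400x640x3 uint8, blue, green, red), "z_map" (400x640 float32, mm along the optical axis (not along the pixel's ray), 0 where there is no reading), "camera_matrix" (3x3 intrinsics, pixels), "k1" (the pictures are not rectified: a ray, as slopes to the right and down, at radius r is drawn at 1 + k1 r^2 times it, then the intrinsics apply), "rvec" (rotation vector, rad) and "tvec" (3), from world to camera coordinates, as OpenCV has them. Camera axes: x right, y down, z forward; pixel columns grow to the right and rows downward; lengths in mm; the calibration is good to about 2 mm. A picture is of the moment at which its call begins.
- ctrl.close_job(): hands the job in, once; it reports no verdict.
The state is a dict: "t": time; "qpos": joint angles; "qvel": joint speeds; "joint_torque": joint torques, N m; "ee_pos": TCP position; "orientation": TCP orientation; "ft_force": force on the tool from outside, world axes, zero at the start; "moment": the same for the moment, N m; "width": finger opening in mm.
Only numpy, scipy, OpenCV 4.12 (cv2) and the standard library are available. Lean on these libraries where they do the work, as an engineer would, in place of code of your own. Each camera call takes 0.05 s, during which the arm holds its last target.

TASK

Lay the smaller of the two loose phone batteries flat in the nest of the battery tester, contact end under the contact arm, setting it down rather than dropping it, and let go of it. Then swing the sprung contact arm down onto the battery until it is fully down on its stop, keep it pressed there with the fingers for the three-second reading, and finish still holding it down: do not let it spring up. Leave the larger battery, phone, solder reel and screwdriver where they lie.

Things in the scene. Friction and masses are not known exactly. Their poses are not given: they have to be found in the camera images.
- battery_mid (a point): centre (half-way up) of the smaller battery, the one to test: flat rigid pack 86 long (its x) by 46 wide (its y) by 8 mm thick, 38 to 75 g, black with a white label, lying on a 3 mm thick mat. Its +x end, roughly away from the robot at the start, has three brass contact pads on top; z is up. Grip it across its 46 mm width at mid-length.
- battery_contacts (a point): middle brass pad of that battery, on its upper face, 38 mm along +x from its centre (5 mm from the end) and 4 mm above the centre
- large_battery_mid (a point): centre of the larger battery, a bystander of the same looks: 98 x 62 x 8 mm, also on the mat; which of the two lies nearer to the tester varies
- tester: the battery tester: a grey box 180 (x) by 160 (y) by 30 mm high, fixed to the table; origin under its centre, x from its open front (robot side) to its contact arm. On it stand the nest, 28 mm in front of the origin, and behind that the arm's pivot, 70 mm behind the origin.
- nest (a point): where the loaded battery's centre belongs (battery x along this x, z up): 42 mm above the table, 4 mm above a black pad 84 x 36 mm whose top is 8 mm above the box, so the battery overhangs it 5 mm each side and fingers have room. Cone-tipped 5 mm dowels, tops 49.5 mm above the table, leave 1.5 mm play each side, 2 mm each end: at x +-32, y +-27 and x +-47.5, y +-14.5 mm from here.
- nest_contacts (a point): where the battery's middle pad belongs when loaded: 38 mm along x and 4 mm up from the nest point
- pivot (a point): pivot of the contact arm (it turns about y): 98 mm along +x from the nest point, 62 mm above the table, between two aluminium cheeks 41 mm wide over all that rise to 70 mm above the table; axes as the nest's. The raised arm stays more than 50 mm beyond the nest point in x, so the nest is free from straight above.
- contact_arm (a joint): contact arm angle in rad: 0 = raised by its spring, 1.13 rad above level; 1.13 = level, on its stop, reaching from the pivot toward the open front over the battery's contacts. It flies back up if released. Sprung pins under it, 60 mm from the pivot, meet the battery for the last 4 mm. Pushed at the thumb plate it takes about 1.5 N to start, 7 N on the stop.
- thumb_plate (a point): centre of the upper face of the arm's rubber-covered thumb plate, 34 mm along the arm by 44 mm across: 81 mm from the pivot, and when down 7.6 mm above the pivot. z is the face's normal: up when down; when raised the face looks away from the open front and a little up, the plate's end 154 mm above the table. Push this face first toward the open front, then down.
- battery: the smaller battery (origin at the centre of its underside)
- large_battery: the larger battery (origin at the centre of its underside), to be left alone
- pins: the group of three sprung contact pins under the arm (origin at the tip of the middle pin)
- phone: opened phone, 150 x 73 x 9 mm, on the mat at the left, to be left alone
- solder_reel: solder reel, 54 mm across, 30 mm high, beyond the tester, to be left alone
- screwdriver: screwdriver, 160 mm long, beyond the mat, to be left alone

How it is judged (in metres and radians):
On the way, in this order (a step that is already met when the one before it is completed fails the run):
1. the smaller battery lies seated in the nest, contact end under the arm, released, the arm still up (horizontal distance between battery_mid and nest below 0.005 m and horizontal distance between battery_contacts and nest_contacts below 0.006 m and z of battery_mid in the frame of nest between -0.002 and 0.002 m and contact force between the fingers and battery below 0.2 N and value of joint contact_arm below 0.3 rad), for 0.2 s.
2. the arm is held fully down on the battery by the fingers for three seconds on end (value of joint contact_arm above 1.08 rad and contact force between pins and battery above 1.5 N and contact force between the fingers and contact_arm above 2 N), for 3 s.
At the end, for the whole second after the job is handed in: Fingers still press the contact arm (over 2 N) fully down (joint above 1.08 of 1.13 rad), its pins push on the battery (over 1.5 N), and the battery rests seated in the nest (centre within 5 mm, contacts within 6 mm, height within 2 mm), not touched by the fingers (all of step 2 and contact force between the fingers and battery below 0.2 N and horizontal distance between battery_mid and nest below 0.005 m and horizontal distance between battery_contacts and nest_contacts below 0.006 m and z of battery_mid in the frame of nest between -0.002 and 0.002 m and linear speed of battery below 0.02 m/s); the arm keeps its last pose, push and grip.
It fails at once if the battery is dropped or thrown (linear speed of battery above 0.6 m/s and contact force between the fingers and battery below 0.1 N).
It fails at once if the larger battery is shifted more than 3 cm (distance of large_battery from where it was at the start of the episode above 0.03 m).
It fails at once if the phone is shifted more than 3 cm (distance of phone from where it was at the start of the episode above 0.03 m).
It fails at once if the solder reel is shifted more than 3 cm (distance of solder_reel from where it was at the start of the episode above 0.03 m).
It fails at once if the screwdriver is shifted more than 3 cm (distance of screwdriver from where it was at the start of the episode above 0.03 m).
It also fails if it takes over 54 s, if anything falls off the work surface, if the arm or the gripper's body presses on something with over 40 N, if the wrist force passes 120 N, or if a joint passes its speed limit or range.

## Working session

There is one attempt and no reset: what is moved stays moved. The work goes in short steps, Python scripts to look and compute and a tool call to move; the robot and the scene stay as the last step left them, time stands still between calls to the robot, and variables do not carry over. Pictures are saved under pics/ and viewed, and the job is handed in when it is done.

Besides the shell and the picture viewer there is one more tool, called by a JSON object that holds its "op" and its "data", one argument or row to a line. send_rows: Moves the arm, as the interface text tells. Its arguments: {"type":"object","properties":{"rows":{"type":"array"}},"required":["rows"]}

```bash
mkdir -p pics; cat > h.py <<'E'
import numpy as np, cv2, pickle
from workcell import telemetry, get_image, ctrl
def grab(n,tag):
    d=get_image(n); pickle.dump(d,open(f'pics/{tag}.pkl','wb')); cv2.imwrite(f'pics/{tag}.png',d['color']); return d
def load(tag): return pickle.load(open(f'pics/{tag}.pkl','rb'))
def dist(d): return np.array([d['k1'],0,0,0,0],float)
def ray(d,uv):
    K=np.array(d['camera_matrix'],float)
    n=cv2.undistortPoints(np.array(uv,float).reshape(-1,1,2),K,dist(d)).reshape(-1,2)
    R=cv2.Rodrigues(np.array(d['rvec'],float))[0]; t=np.array(d['tvec'],float).ravel()
    return -R.T@t, np.c_[n,np.ones(len(n))]@R
def onz(d,uv,z):
    c,r=ray(d,uv); return c+r*((z-c[2])/r[:,2])[:,None]
def proj(d,P):
    return cv2.projectPoints(np.array(P,float).reshape(-1,1,3),np.array(d['rvec'],float),np.array(d['tvec'],float),np.array(d['camera_matrix'],float),dist(d))[0].reshape(-1,2)
def cloud(d):
    h,w=d['z_map'].shape; v,u=np.mgrid[:h,:w]; c,r=ray(d,np.c_[u.ravel(),v.ravel()])
    P=c+r*d['z_map'].reshape(-1,1); P[d['z_map'].ravel()==0]=np.nan; return P.reshape(h,w,3)
E
python3 - <<'E'
from h import *
for n in('side','top'):
    d=grab(n,n+'0'); print(n,d['camera_matrix'],d['k1'],ray(d,[[320,200]]))
print(telemetry.get_obs(), ctrl.tcp_to_grasp)
E
```

```text
side [[404.61521696   0.         316.71890033]
 [  0.         404.61521696 198.56029294]
 [  0.           0.           1.        ]] -0.06818844299755004 (array([403.78559776, 916.99869424, 683.63858596]), array([[ 0.19471559, -0.79638868, -0.57265114]]))
top [[470.52820343   0.         313.65001366]
 [  0.         470.52820343 190.36830805]
 [  0.           0.           1.        ]] -0.09770668844179375 (array([ 497.82535867,  118.10840138, 1282.36358024]), array([[ 0.08738087, -0.00772956, -0.99644671]]))
{'t': 0.1, 'qpos': array([-1.12001374e+00,  4.23751241e-01,  1.63059969e+00, -8.68752983e-06,
        1.08859622e+00, -1.90573709e-02]), 'qvel': array([-8.54269206e-04, -9.81877532e-04, -2.31656241e-03,  1.53973203e-03,
        1.92578865e-03,  2.46401540e-05]), 'joint_torque': array([-1.82757423e-03, -5.45613277e+01, -2.74324501e+01,  6.44002296e-02,
        1.88357866e-02, -1.96006999e-05]), 'ee_pos': array([ 282.78527328, -556.93200117,  301.99304181]), 'orientation': array([-3.05401581e+00, -7.30951902e-01,  4.67327081e-04]), 'ft_force': array([ 0.19561538, -0.32855634,  0.02347037]), 'moment': array([-0.02546802,  0.03310597,  0.05848002]), 'width': 87.89716666751843} 61.3
```

View pics/top0.png

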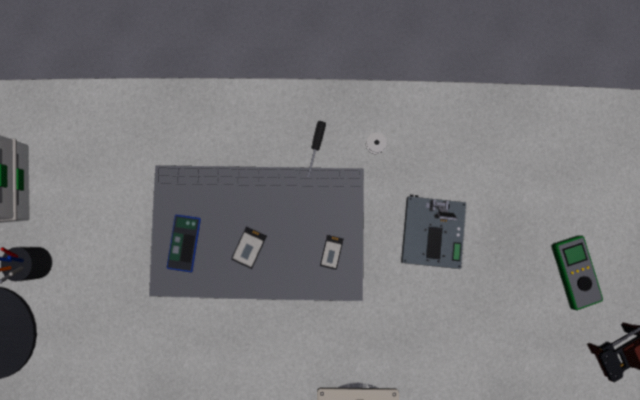

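View pics/side0.png

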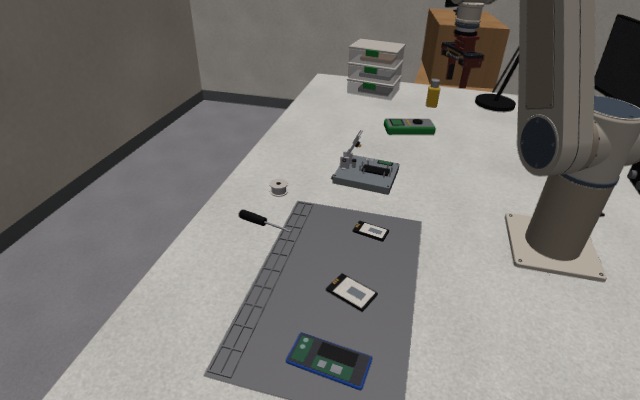

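Top view: the smaller battery is at about (332,252), the larger at (249,247) and the tester at (434,232), with world +x up and +y left. Next I enlarge the crops.

```bash
python3 - <<'E'
from h import *
t=load('top0')['color'];s=load('side0')['color']
a=cv2.resize(t[225:280,310:355],None,fx=8,fy=8,interpolation=cv2.INTER_NEAREST)
b=cv2.resize(t[190:275,395:475],None,fx=5,fy=5,interpolation=cv2.INTER_NEAREST)
im=np.zeros((460,780,3),np.uint8);im[:a.shape[0],:a.shape[1]]=a;im[:b.shape[0],370:370+b.shape[1]]=b
cv2.imwrite('pics/c1.png',im)
c=cv2.resize(s[125:245,325:425],None,fx=5,fy=5,interpolation=cv2.INTER_NEAREST);cv2.imwrite('pics/c2.png',c)
E
```

```text
(no output)
```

View pics/c1.png

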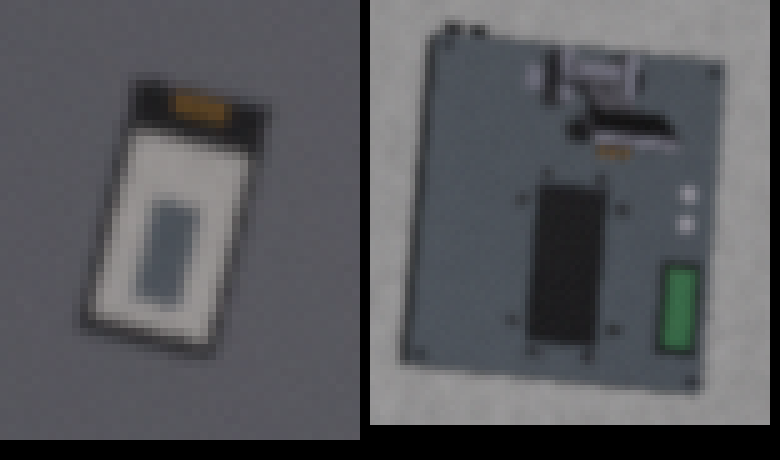

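View pics/c2.png

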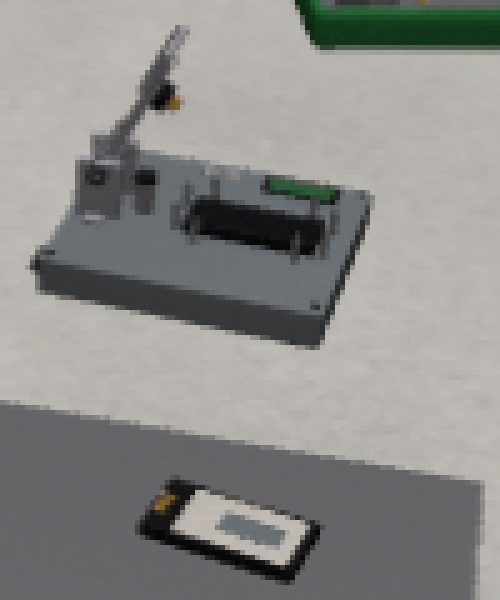

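```bash
cat > m.py <<'E'
from h import *
def rectmask(d,x0,y0,x1,y1,fn,z,f=8,plot=None):
    im=cv2.resize(d['color'][y0:y1,x0:x1],None,fx=f,fy=f,interpolation=cv2.INTER_CUBIC).astype(int)
    m=fn(im).astype(np.uint8)
    n,l,st,_=cv2.connectedComponentsWithStats(m); k=1+np.argmax(st[1:,4]); m=(l==k).astype(np.uint8)
    c=max(cv2.findContours(m,cv2.RETR_EXTERNAL,cv2.CHAIN_APPROX_NONE)[0],key=cv2.contourArea).reshape(-1,2)
    uv=(c+0.5)/f-0.5+[x0,y0]
    P=onz(d,uv,z)[:,:2]
    r=cv2.minAreaRect(P.astype(np.float32))
    b=cv2.boxPoints(r)
    if plot: cv2.imwrite(plot,cv2.resize(m*255,None,fx=.8,fy=.8))
    e=[b[1]-b[0],b[2]-b[1]]; L=max(e,key=np.linalg.norm); L=L*np.sign(L[0])
    return np.array(r[0]),sorted(r[1]),np.degrees(np.arctan2(L[1],L[0])),b
E
cat > m1.py <<'E'
from m import *
d=load('top0')
mat=np.median(d['color'][255:275,345:358].reshape(-1,3),0); print(mat)
for th in (15,25,35):
  print('bat',rectmask(d,313,228,352,276,lambda i:(abs(i-mat).max(2)>th),11)[:3])
print('lab',rectmask(d,313,228,352,276,lambda i:(i.min(2)>130),11)[:3])
for th in (45,55,60):
  print('pad',rectmask(d,418,222,448,264,lambda i:i.max(2)<th,38)[:3])
print('box',rectmask(d,395,190,475,275,lambda i:(i.max(2)<125),30)[:3])
E
python3 m1.py; python3 - <<'E'
from h import *
d=load('top0'); P=cloud(d)
print(P[232,434],P[251,332],P[260,425],P[290,300],P[300,400])
E
```

```text
[94. 88. 88.]
bat (array([464.16674805,  76.94809723]), [40.39453887939453, 64.00364685058594], np.float32(-12.42028))
bat (array([464.16000366,  76.97776794]), [39.29853439331055, 63.020912170410156], np.float32(-12.423148))
bat (array([464.15106201,  76.97037506]), [38.207828521728516, 61.78473663330078], np.float32(-12.474421))
lab (array([464.34655762,  76.84087372]), [36.91900634765625, 59.96107864379883], np.float32(-12.521121))
pad (array([ 498.63241577, -194.47615051]), [34.96525955200195, 81.30984497070312], np.float32(-4.8388243))
pad (array([ 498.66320801, -194.36454773]), [37.349632263183594, 83.31444549560547], np.float32(-4.826948))
pad (array([ 495.62628174, -194.19094849]), [38.278629302978516, 90.58604431152344], np.float32(-4.921637))
box (array([ 529.39398193, -195.90148926]), [167.5505828857422, 188.38565063476562], np.float32(-5.1615405))
[ 526.41473321 -195.3714723    36.81470179] [472.39399431  74.01905174  11.77953816] [ 452.10679081 -172.67166934   29.42118742] [366.88462075 158.13652628   6.86281982] [ 343.07631822 -111.41990127    0.43449269]
```

```bash
cat > m2.py <<'E'
from m import *
d=load('top0')
mat=np.array([94,88,88])
def fn(th):
  def g(i):
    m=(abs(i-mat).max(2)>th).astype(np.uint8)
    m=cv2.copyMakeBorder(m,40,40,40,40,cv2.BORDER_CONSTANT,value=0)
    return cv2.morphologyEx(m,cv2.MORPH_CLOSE,np.ones((13,13),np.uint8))[40:-40,40:-40]
  return g
for th in (15,22,30):
  print('bat',rectmask(d,313,228,352,276,fn(th),11,plot='pics/bm.png')[:3])
print('gold',rectmask(d,313,228,352,276,lambda i:(i[...,2]-i[...,0]>25),11)[:3])
s=load('side0')
print('bat side',rectmask(s,345,213,395,247,fn(20),11,plot='pics/bs.png')[:3])
print('lab side',rectmask(s,345,213,395,247,lambda i:(i.min(2)>125),11)[:3])
print('gold side',rectmask(s,345,213,395,247,lambda i:(i[...,2]-i[...,0]>25),11)[:3])
for th in (45,55): print('pad side',rectmask(s,358,158,396,180,lambda i:i.max(2)<th,38,plot='pics/ps.png')[:3])
E
python3 m2.py
```

```text
bat (array([470.28869629,  75.93685913]), [50.032508850097656, 89.78704833984375], np.float32(-12.540394))
bat (array([470.31536865,  75.97831726]), [48.307395935058594, 88.18367004394531], np.float32(-12.627269))
bat (array([470.3588562 ,  76.27160645]), [46.58067321777344, 86.34626007080078], np.float32(-13.067283))
gold (array([507.04748535,  67.59738159]), [8.140336036682129, 18.83073616027832], np.float32(76.86618))
bat side (array([469.54089355,  81.16537476]), [61.83499526977539, 92.49092102050781], np.float32(-12.638023))
lab side (array([464.36416626,  75.30130768]), [40.391876220703125, 63.81944274902344], np.float32(-12.810851))
gold side (array([507.71582031,  66.66156006]), [9.806396484375, 18.523733139038086], np.float32(72.282814))
pad side (array([ 497.61102295, -190.54100037]), [47.6157341003418, 85.27020263671875], np.float32(-5.72791))
pad side (array([ 497.61581421, -190.94073486]), [50.08901596069336, 86.71829223632812], np.float32(-5.606156))
```

View pics/bm.png

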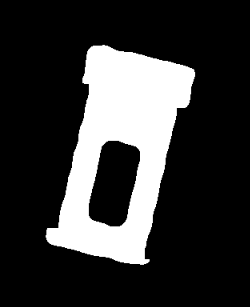

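```bash
cat > g.py <<'E'
from h import *
from scipy.spatial.transform import Rotation as Ro
import sys
def st():
    o=telemetry.get_obs(); R=Ro.from_rotvec(o['orientation']).as_matrix(); return o,R
def go(x,y,z,yaw=None):
    o,R=st(); a=np.degrees(np.arctan2(R[1,0],R[0,0]))
    print('t',o['t'],'pos',o['ee_pos'].round(2),'yaw',a.round(2),'tilt',R[2].round(4),'w',round(o['width'],2),'F',o['ft_force'].round(2))
    print('shift(mm)',(R.T@(np.array([x,y,z])-o['ee_pos'])).round(2), 'turn(rad)',None if yaw is None else -np.radians(yaw-a).round(4))
if __name__=='__main__': go(*map(float,sys.argv[1:]))
E
python3 g.py 470.2 76 200 -12.6
```

```text
t 0.1 pos [ 282.79 -556.93  301.99] yaw 26.92 tilt [ 0.     -0.0014 -1.    ] w 87.9 F [ 0.2  -0.33  0.02]
shift(mm) [ 453.66 -479.36  102.65] turn(rad) 0.6898
```

{"op": "send_rows", "data": {
  "rows": [
    [0, 0, 0, 0.138, 1],
    [0, 0, 0, 0.138, 1],
    [0, 0, 0, 0.138, 1],
    [0, 0, 0, 0.138, 1],
    [0, 0, 0, 0.138, 1]
  ]
}}

```text
t: 0.6
ee_pos: [282.8, -557.0, 302.2]
orientation: [-3.121, 0.354, 0.001]
ft_force: [-0.5, 0.2, -1.1]
width: 87.9
```

```bash
python3 g.py 470.2 76 302.7 -12.6
```

```text
t 0.6 pos [ 282.83 -557.01  302.17] yaw -12.94 tilt [-6.e-04 -8.e-04 -1.e+00] w 87.9 F [-0.51  0.17 -1.09]
shift(mm) [ 4.0830e+01 -6.5889e+02 -4.0000e-02] turn(rad) -0.006
```

{"op": "send_rows", "data": {
  "rows": [
    [0.003, -0.03, 0, 0, 1],
    [0.003, -0.045, 0, 0, 1],
    [0.003, -0.045, 0, 0, 1],
    [0.003, -0.045, 0, 0, 1],
    [0.003, -0.045, 0, 0, 1]
  ]
}}

```text
t: 1.1
ee_pos: [343.4, -353.8, 302.4]
orientation: [-3.122, 0.346, 0.001]
ft_force: [0.7, -0.3, 0.0]
width: 87.5
```

{"op": "send_rows", "data": {
  "rows": [
    [0.003, -0.045, 0, 0, 1],
    [0.003, -0.045, 0, 0, 1],
    [0.003, -0.045, 0, 0, 1],
    [0.003, -0.045, 0, 0, 1],
    [0.003, -0.045, 0, 0, 1]
  ]
}}

```text
t: 1.6
ee_pos: [407.2, -137.5, 302.6]
orientation: [-3.123, 0.346, 0.0]
ft_force: [0.3, -0.5, -0.8]
width: 87.5
```

{"op": "send_rows", "data": {
  "rows": [
    [0.003, -0.045, 0, 0, 1],
    [0.003, -0.045, 0, 0, 1],
    [0.003, -0.045, 0, 0, 1],
    [0.002, -0.045, 0, 0, 1],
    [0, -0.044, 0, 0, 1]
  ]
}}

```text
t: 2.1
ee_pos: [467.1, 78.8, 302.6]
orientation: [3.123, -0.345, 0.0]
ft_force: [0.6, -0.4, -0.1]
width: 87.7
```

{"op": "send_rows", "data": {
  "rows": [
    [0, 0, 0.04, 0, 1],
    [0, 0, 0.04, 0, 1],
    [0, 0, 0.04, 0, 1],
    [0, 0, 0.02, 0, 1],
    [0, 0, 0, 0, 1]
  ]
}}

```text
t: 2.6
ee_pos: [465.0, 76.7, 160.0]
orientation: [3.121, -0.345, -0.01]
ft_force: [-0.3, 0.1, -0.3]
width: 87.7
```

```bash
python3 g.py 470.2 76 85 -12.6; python3 - <<'E'
from h import *
s=grab('side','s1')['color'];t=grab('top','t1')['color']
cv2.imwrite('pics/s1c.png',cv2.resize(s[130:270,280:440],None,fx=5,fy=5)[:600]);
E
```

```text
t 2.6 pos [464.96  76.67 160.  ] yaw -12.61 tilt [-0.006   0.0022 -1.    ] w 87.72 F [-0.32  0.13 -0.29]
shift(mm) [ 5.71 -0.66 74.97] turn(rad) -0.0001
```

View pics/s1c.png

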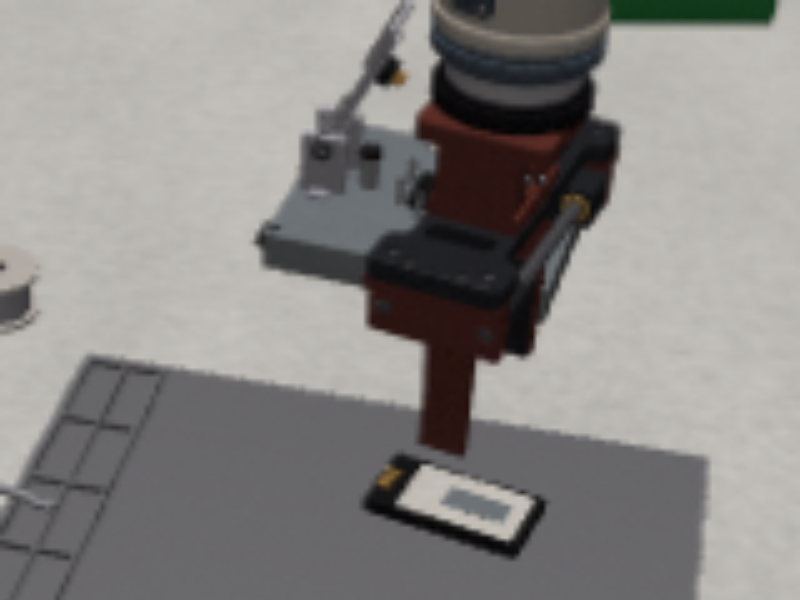

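The fingers straddle the battery and clear everything else. Next: correct x, descend and close.

{"op": "send_rows", "data": {
  "rows": [
    [0.005, 0, 0.03, 0, 1],
    [0, 0, 0.03, 0, 1],
    [0, 0, 0.01, 0, 1],
    [0, 0, 0, 0, 1]
  ]
}}

```text
t: 3.1
ee_pos: [471.8, 75.7, 92.8]
orientation: [3.122, -0.345, -0.001]
ft_force: [-0.3, 0.9, -0.5]
width: 87.6
```

```bash
python3 g.py 470.2 76 85 -12.6
```

```text
t 3.1 pos [471.75  75.72  92.78] yaw -12.62 tilt [-9.e-04  3.e-04 -1.e+00] w 87.59 F [-0.32  0.94 -0.46]
shift(mm) [-1.57  0.07  7.78] turn(rad) -0.0004
```

{"op": "send_rows", "data": {
  "rows": [
    [-0.001, 0, 0.0075, 0, 1],
    [0, 0, 0, 0, 1],
    [0, 0, 0, 0, 0]
  ]
}}

```text
t: 3.4
ee_pos: [471.2, 76.1, 86.0]
orientation: [-3.122, 0.345, -0.002]
ft_force: [-0.1, -0.3, -0.2]
width: 82.8
```

{"op": "send_rows", "data": {
  "rows": [
    [0, 0, 0, 0, -0.5],
    [0, 0, 0, 0, -0.5],
    [0, 0, 0, 0, -0.5],
    [0, 0, 0, 0, -0.5],
    [0, 0, 0, 0, -0.5]
  ]
}}

```text
t: 3.9
ee_pos: [470.8, 76.0, 85.2]
orientation: [3.123, -0.345, -0.0]
ft_force: [0.1, -0.7, 1.9]
width: 45.4
```

```bash
python3 g.py 470.2 76 85 -12.6
```

```text
t 3.9 pos [470.82  75.98  85.22] yaw -12.61 tilt [ 0.  0. -1.] w 45.44 F [ 0.11 -0.65  1.89]
shift(mm) [-0.61  0.11  0.22] turn(rad) -0.0003
```

{"op": "send_rows", "data": {
  "rows": [
    [0, 0, -0.01, 0, -0.5],
    [0, 0, -0.03, 0, -0.5],
    [0, 0, -0.03, 0, -0.5],
    [0, 0, -0.02, 0, -0.5],
    [0, 0, 0, 0, -0.5]
  ]
}}

```text
t: 4.4
ee_pos: [472.2, 76.2, 178.0]
orientation: [-3.121, 0.345, -0.008]
ft_force: [0.4, 0.9, 0.1]
width: 45.3
```

```bash
python3 g.py 498.6 -194.4 175 -4.85; python3 - <<'E'
from h import *
s=grab('side','s2')['color']
cv2.imwrite('pics/s2c.png',cv2.resize(s[130:270,280:440],None,fx=5,fy=5)[:600]);
E
```

```text
t 4.4 pos [472.25  76.23 178.03] yaw -12.61 tilt [ 0.0051 -0.0019 -1.    ] w 45.29 F [0.36 0.89 0.13]
shift(mm) [ 84.8  258.35   2.96] turn(rad) -0.1355
```

View pics/s2c.png

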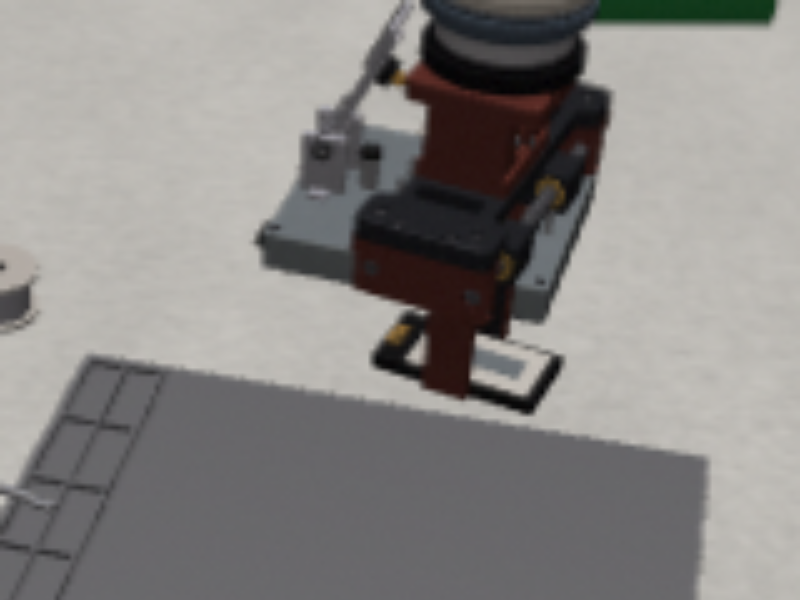

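{"op": "send_rows", "data": {
  "rows": [
    [0, 0, 0, -0.068, -0.5],
    [0, 0, 0, -0.068, -0.5],
    [0, 0, 0, 0, -0.5]
  ]
}}

```text
t: 4.75
ee_pos: [470.1, 75.9, 174.1]
orientation: [3.138, -0.131, -0.003]
ft_force: [-0.5, 0.4, 0.1]
width: 45.8
```

```bash
python3 g.py 499.2 -194.4 175 -4.85
```

```text
t 4.75 pos [470.07  75.91 174.15] yaw -4.79 tilt [-2.e-03  5.e-04 -1.e+00] w 45.82 F [-0.46  0.44  0.11]
shift(mm) [ 51.59 266.93  -0.83] turn(rad) 0.0011
```

{"op": "send_rows", "data": {
  "rows": [
    [0.005, 0.02, 0, 0, -0.5],
    [0.006, 0.035, 0, 0, -0.5],
    [0.008, 0.04, 0, 0, -0.5],
    [0.008, 0.04, 0, 0, -0.5],
    [0.008, 0.04, 0, 0, -0.5]
  ]
}}

```text
t: 5.25
ee_pos: [490.5, -102.7, 174.3]
orientation: [-3.138, 0.135, 0.002]
ft_force: [0.3, 0.7, -0.1]
width: 45.7
```

{"op": "send_rows", "data": {
  "rows": [
    [0.008, 0.04, 0, 0, -0.5],
    [0.005, 0.035, 0, 0, -0.5],
    [0.003, 0.017, 0, 0, -0.5],
    [0, 0, 0, 0, -0.5],
    [0, 0, 0, 0, -0.5]
  ]
}}

```text
t: 5.75
ee_pos: [498.6, -193.7, 174.5]
orientation: [-3.138, 0.134, 0.003]
ft_force: [0.1, 0.6, -0.3]
width: 44.9
```

```bash
python3 g.py 499.2 -194.4 175 -4.85;  python3 - <<'E'
from h import *
s=grab('side','s3')['color'];t=grab('top','t3')['color']
cv2.imwrite('pics/s3c.png',cv2.resize(s[90:200,300:440],None,fx=5.5,fy=5.5,interpolation=cv2.INTER_CUBIC)[:600]);
cv2.imwrite('pics/t3c.png',cv2.resize(t[185:275,395:475],None,fx=6,fy=6,interpolation=cv2.INTER_CUBIC));
E
```

```text
t 5.75 pos [ 498.57 -193.72  174.47] yaw -4.9 tilt [-1.7e-03 -8.0e-04 -1.0e+00] w 44.86 F [ 0.12  0.62 -0.28]
shift(mm) [ 0.69  0.62 -0.53] turn(rad) -0.0009
```

View pics/s3c.png

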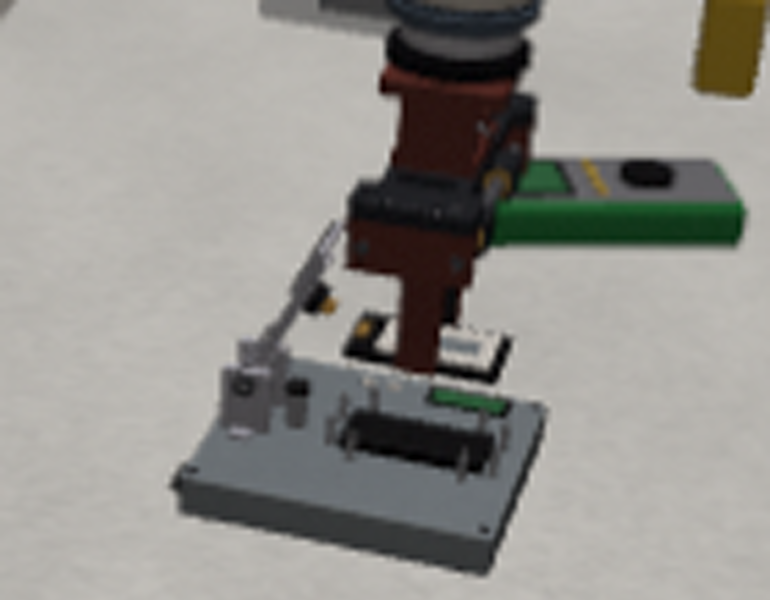

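View pics/t3c.png

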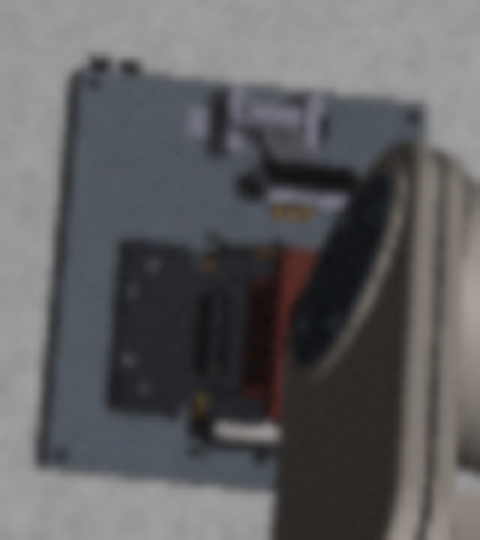

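```bash
python3 - <<'E'
from h import *
n=np.array([498.6,-194.4]); a=np.radians(-4.85); R=np.array([[np.cos(a),-np.sin(a)],[np.sin(a),np.cos(a)]])
L=[(sx*32,sy*27) for sx in(1,-1) for sy in(1,-1)]+[(sx*47.5,sy*14.5) for sx in(1,-1) for sy in(1,-1)]
D=np.array([R@np.array(l)+n for l in L]); C=np.array([R@np.array(l)+n for l in [(42,18),(42,-18),(-42,-18),(-42,18)]])
out=[]
for tag,(x0,y0,x1,y1) in (('side0',(350,150,400,190)),('top0',(413,215,453,270))):
    d=load(tag); f=10 if tag=='top0' else 12
    im=cv2.resize(d['color'][y0:y1,x0:x1],None,fx=f,fy=f,interpolation=cv2.INTER_CUBIC)
    def q(P): return ((proj(d,P)-[x0,y0]+.5)*f).astype(int)
    for z,c in((49.5,(0,0,255)),(30,(0,255,0))):
        for p in q(np.c_[D,np.full(8,z)]): cv2.circle(im,tuple(map(int,p)),3,c,-1)
    cv2.polylines(im,[q(np.c_[C,np.full(4,38)])],True,(255,255,0),1)
    cv2.imwrite(f'pics/ov_{tag}.png',im)
E
```

```text
(no output)
```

View pics/ov_side0.png

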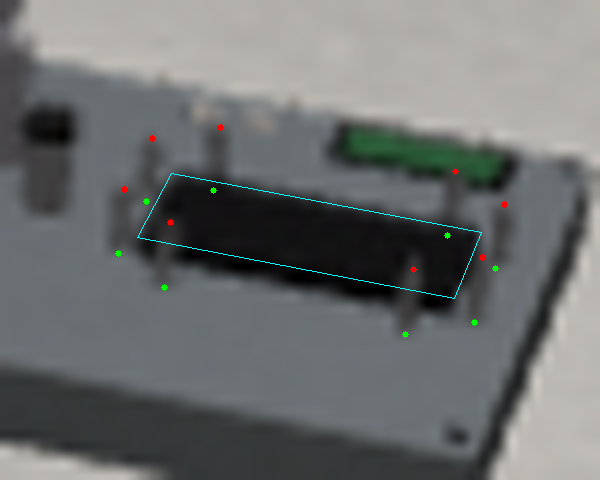

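View pics/ov_top0.png

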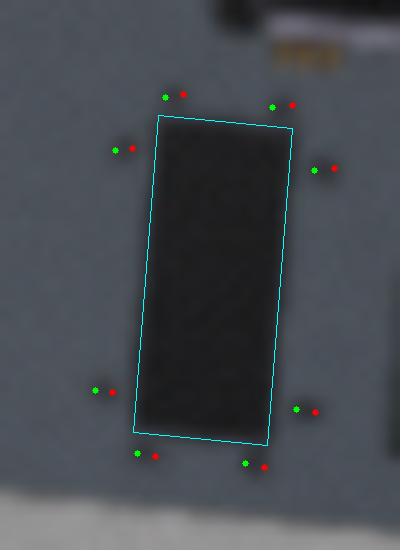

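Overlaid dowel and pad predictions match both views, so the nest estimate is good. Next: fine correction and a descent to just above the dowel tips.

{"op": "send_rows", "data": {
  "rows": [
    [0.0007, 0.0006, 0.01, 0, -0.5],
    [0, 0, 0.015, 0, -0.5],
    [0, 0, 0.01, 0, -0.5],
    [0, 0, 0.004, 0, -0.5],
    [0, 0, 0, 0, -0.5]
  ]
}}

```text
t: 6.35
ee_pos: [499.5, -194.5, 135.4]
orientation: [-3.138, 0.131, 0.002]
ft_force: [0.4, -1.1, -0.4]
width: 45.3
```

```bash
python3 g.py 499.2 -194.4 120.2 -4.85;  python3 - <<'E'
from h import *
d=grab('side','s4');s=d['color']
f=12;x0,y0,x1,y1=350,140,400,185
im=cv2.resize(s[y0:y1,x0:x1],None,fx=f,fy=f,interpolation=cv2.INTER_CUBIC)
n=np.array([498.6,-194.4]); a=np.radians(-4.85); R=np.array([[np.cos(a),-np.sin(a)],[np.sin(a),np.cos(a)]])
z=telemetry.get_obs()['ee_pos'][2]-78.2
C=np.array([np.r_[R@np.array(l)+n,z+4] for l in [(43,23),(43,-23),(-43,-23),(-43,23)]])
cv2.polylines(im,[((proj(d,C)-[x0,y0]+.5)*f).astype(int)],True,(255,255,0),1)
cv2.imwrite('pics/s4c.png',im)
E
```

```text
t 6.35 pos [ 499.49 -194.51  135.38] yaw -4.8 tilt [-1.5e-03 -5.0e-04 -1.0e+00] w 45.33 F [ 0.38 -1.11 -0.39]
shift(mm) [-0.28 -0.07 15.18] turn(rad) 0.0009
```

View pics/s4c.png

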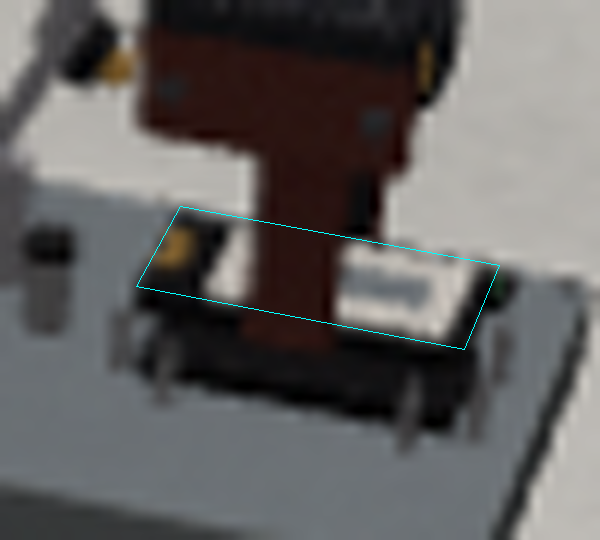

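```bash
python3 - <<'E'
from m import *
d=load('s4'); z=135.38-78.2+4
n=np.array([498.6,-194.4]); a=np.radians(-4.85); ax=np.array([np.cos(a),np.sin(a)]); ay=np.array([-ax[1],ax[0]])
for nm,r in (('gold',rectmask(d,360,156,370,165,lambda i:(i[...,2]-i[...,0]>30),z,plot='pics/gm.png')),):
    print(nm,r[0],r[1],'in nest',(r[0]-n)@ax,(r[0]-n)@ay)
r=rectmask(load('side0'),345,213,395,247,lambda i:(i[...,2]-i[...,0]>30),11)
c=np.array([470.2,76.]);a=np.radians(-12.6); ax=np.array([np.cos(a),np.sin(a)]); ay=np.array([-ax[1],ax[0]]); print((r[0]-c)@ax,(r[0]-c)@ay)
# label edge cols
d0=d['color']; 
for nm,r in (('white right',rectmask(d,377,158,396,172,lambda i:(i.min(2)>105),z)),): print(r[0],r[1],((r[3]-n)@np.array([np.cos(np.radians(-4.85)),np.sin(np.radians(-4.85))])).round(1))
E
```

```text
gold [ 536.93249512 -198.90077209] [8.14578628540039, 21.934139251708984] in nest 38.57577262309222 -1.2437434982181226
38.3833683343526 -0.921950692887429
[ 466.13214111 -198.20011902] [54.5697021484375, 89.0542984008789] [-67.  -50.7   3.  -13.4]
```

The gold pads sit where expected (38.6 mm against 38.4 mm when measured the same way on the mat). I lower gently.

{"op": "send_rows", "data": {
  "rows": [
    [-0.0002, 0, 0.005, 0, -0.5],
    [0, 0, 0.004, 0, -0.5],
    [0, 0, 0.003, 0, -0.5],
    [0, 0, 0.001, 0, -0.5],
    [0, 0, 0, 0, -0.5]
  ]
}}

```text
t: 6.9
ee_pos: [499.6, -195.0, 123.0]
orientation: [-3.139, 0.132, 0.0]
ft_force: [-0.3, 1.1, -1.4]
width: 45.6
```

```bash
python3 g.py 499.2 -194.4 120.2 -4.85
```

```text
t 6.9 pos [ 499.55 -194.99  123.05] yaw -4.83 tilt [-2.e-04 -1.e-04 -1.e+00] w 45.62 F [-0.31  1.13 -1.39]
shift(mm) [-0.4  -0.56  2.85] turn(rad) 0.0004
```

{"op": "send_rows", "data": {
  "rows": [
    [0, 0, 0.001, 0, -0.5],
    [0, 0, 0.001, 0, -0.5],
    [0, 0, 0.0005, 0, -0.5],
    [0, 0, 0, 0, -0.5],
    [0, 0, 0, 0, -0.5]
  ]
}}

```text
t: 7.4
ee_pos: [499.7, -195.0, 120.7]
orientation: [3.139, -0.132, 0.0]
ft_force: [-0.7, -0.0, -0.1]
width: 45.9
```

```bash
python3 g.py 499.2 -194.4 120.2 -4.85
```

```text
t 7.4 pos [ 499.66 -194.99  120.7 ] yaw -4.82 tilt [ 1.e-04  0.e+00 -1.e+00] w 45.91 F [-0.72 -0.02 -0.09]
shift(mm) [-0.51 -0.55  0.5 ] turn(rad) 0.0005
```

{"op": "send_rows", "data": {
  "rows": [
    [0, 0, 0.0005, 0, -0.5],
    [0, 0, 0.0003, 0, -0.5],
    [0, 0, 0, 0, -0.5],
    [0, 0, 0, 0, -0.5]
  ]
}}

```text
t: 7.8
ee_pos: [499.7, -195.0, 120.2]
orientation: [3.139, -0.132, 0.0]
ft_force: [-1.9, 1.3, 6.1]
width: 45.6
```

```bash
python3 g.py 499.2 -194.4 120.2 -4.85
```

```text
t 7.8 pos [ 499.7  -194.99  120.2 ] yaw -4.82 tilt [ 2.e-04  1.e-04 -1.e+00] w 45.63 F [-1.9   1.28  6.11]
shift(mm) [-0.55 -0.54  0.  ] turn(rad) 0.0005
```

Contact of 6 N at the expected seating height. I release and rise.

{"op": "send_rows", "data": {
  "rows": [
    [0, 0, 0, 0, 0.2],
    [0, 0, 0, 0, 0.4],
    [0, 0, 0, 0, 0.5],
    [0, 0, 0, 0, 0.5],
    [0, 0, 0, 0, 0.5]
  ]
}}

```text
t: 8.3
ee_pos: [499.6, -195.0, 119.8]
orientation: [-3.139, 0.132, 0.0]
ft_force: [-0.5, 0.7, 0.1]
width: 65.8
```

{"op": "send_rows", "data": {
  "rows": [
    [0, 0, -0.01, 0, 0.5],
    [0, 0, -0.03, 0, 0.5],
    [0, 0, -0.04, 0, 0.5],
    [0, 0, -0.04, 0, 0.5],
    [0, 0, -0.03, 0, 0.5]
  ]
}}

```text
t: 8.8
ee_pos: [500.0, -195.1, 273.0]
orientation: [3.138, -0.132, 0.004]
ft_force: [0.5, -0.1, -0.4]
width: 65.7
```

```bash
python3 g.py 499.2 -194.4 120.2 -4.85;  python3 - <<'E'
from h import *
d=grab('side','s5');s=d['color']
f=10;x0,y0,x1,y1=330,125,400,185
im=cv2.resize(s[y0:y1,x0:x1],None,fx=f,fy=f,interpolation=cv2.INTER_CUBIC)
n=np.array([498.6,-194.4]); a=np.radians(-4.85); R=np.array([[np.cos(a),-np.sin(a)],[np.sin(a),np.cos(a)]])
C=np.array([np.r_[R@np.array(l)+n,46] for l in [(43,23),(43,-23),(-43,-23),(-43,23)]])
cv2.polylines(im,[((proj(d,C)-[x0,y0]+.5)*f).astype(int)],True,(255,255,0),1)
cv2.imwrite('pics/s5c.png',im)
E
```

```text
t 8.8 pos [ 499.96 -195.12  273.04] yaw -4.82 tilt [ 2.4e-03  8.0e-04 -1.0e+00] w 65.73 F [ 0.49 -0.1  -0.43]
shift(mm) [ -1.19  -0.78 152.83] turn(rad) 0.0005
```

View pics/s5c.png

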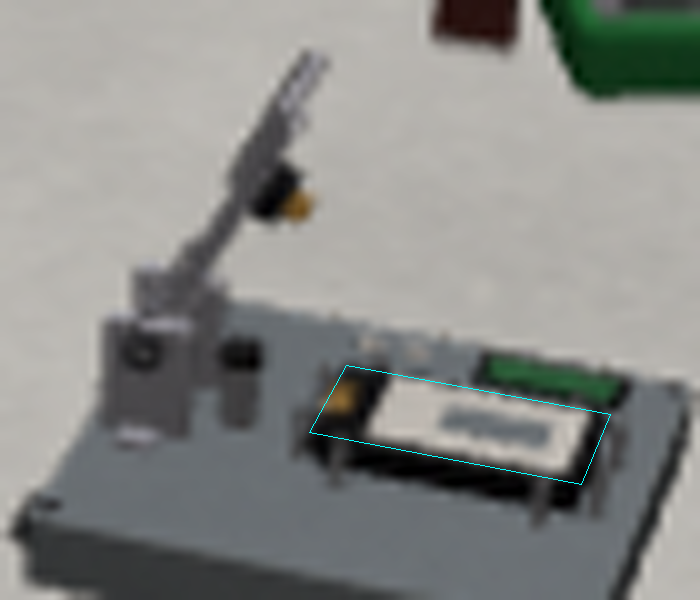

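Battery seated on the outline. Next the arm: close the fingers, move behind the raised plate and lower.

{"op": "send_rows", "data": {
  "rows": [
    [0.01, 0, 0, 0, -1],
    [0.03, 0, 0, 0, -1],
    [0.03, 0, 0, 0, -1],
    [0.03, 0, 0, 0, -1],
    [0.01, 0, 0, 0, -1]
  ]
}}

```text
t: 9.35
ee_pos: [611.4, -204.2, 268.5]
orientation: [-3.139, 0.131, 0.0]
ft_force: [0.5, 0.2, -0.4]
width: 29.0
```

{"op": "send_rows", "data": {
  "rows": [
    [0, 0, 0, 0, -1],
    [0, 0, 0.01, 0, -1],
    [0, 0, 0.02, 0, -1],
    [0, 0, 0.02, 0, -1],
    [0, 0, 0, 0, -1]
  ]
}}

```text
t: 9.85
ee_pos: [606.1, -203.5, 216.5]
orientation: [-3.137, 0.133, 0.01]
ft_force: [-0.2, -0.0, 0.5]
width: 0.5
```

```bash
cat > arm.py <<'E'
from g import *
n=np.array([498.6,-194.4]); a=np.radians(-4.85); ax=np.array([np.cos(a),np.sin(a)]); ay=np.array([-ax[1],ax[0]])
o,R=st(); p=o['ee_pos']; cur=np.array([(p[:2]-n)@ax,p[2]]); print('t',o['t'],'nest x,z',cur.round(2),'nest y',((p[:2]-n)@ay).round(2),'F',o['ft_force'].round(2),'w',round(o['width'],1))
def tgt(phi,s): # TCP nest-x,z
    u=np.array([-np.cos(phi),np.sin(phi)]);nn=np.array([np.sin(phi),np.cos(phi)])
    e=np.array([98,62])+s*u+7.6*nn; return e+[10,80]
E
python3 - <<'E'
from arm import *
prev=cur
for i,phi in enumerate(np.linspace(1.13,0,16)):
    t=tgt(phi,80+10*i/15); print(i,t.round(1),'d tool x,z',(t[0]-prev[0]).round(1),(prev[1]-t[1]).round(1)); prev=t
s=grab('side','s6')['color']
cv2.imwrite('pics/s6c.png',cv2.resize(s[90:190,310:410],None,fx=6,fy=6,interpolation=cv2.INTER_CUBIC))
E
```

```text
t 9.85 nest x,z [107.92 216.46] nest y -0.03 F [-0.23 -0.04  0.48] w 0.5
0 [ 80.7 217.6] d tool x,z -27.2 -1.1
1 [ 74.8 215.9] d tool x,z -5.9 1.7
2 [ 69.  213.8] d tool x,z -5.8 2.2
3 [ 63.3 211.1] d tool x,z -5.7 2.6
4 [ 57.7 208.1] d tool x,z -5.5 3.1
5 [ 52.4 204.5] d tool x,z -5.3 3.5
6 [ 47.3 200.6] d tool x,z -5.1 3.9
7 [ 42.6 196.3] d tool x,z -4.8 4.4
8 [ 38.1 191.5] d tool x,z -4.5 4.7
9 [ 34.  186.4] d tool x,z -4.1 5.1
10 [ 30.2 180.9] d tool x,z -3.8 5.5
11 [ 26.9 175.2] d tool x,z -3.3 5.8
12 [ 23.9 169.1] d tool x,z -2.9 6.1
13 [ 21.5 162.8] d tool x,z -2.5 6.3
14 [ 19.5 156.3] d tool x,z -2.0 6.5
15 [ 18.  149.6] d tool x,z -1.5 6.7
```

View pics/s6c.png

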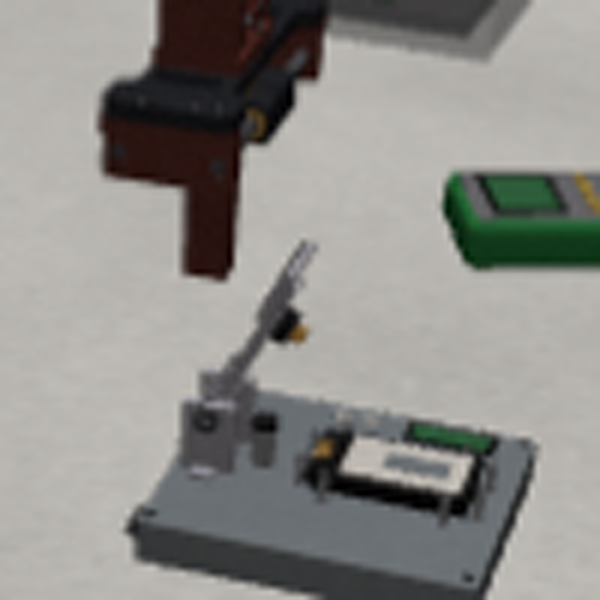

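{"op": "send_rows", "data": {
  "rows": [
    [-0.01, 0, 0, 0, -1],
    [-0.01, 0, 0, 0, -1],
    [-0.007, 0, 0, 0, -1],
    [-0.004, 0, 0, 0, -1],
    [-0.004, 0, 0.001, 0, -1]
  ]
}}

```text
t: 10.4
ee_pos: [574.5, -201.4, 219.7]
orientation: [3.138, -0.133, 0.003]
ft_force: [1.6, -0.4, 0.5]
width: 0.3
```

```bash
python3 - <<'E'
from arm import *
s=grab('side','s7')['color']
cv2.imwrite('pics/s7c.png',cv2.resize(s[90:190,310:410],None,fx=6,fy=6,interpolation=cv2.INTER_CUBIC))
E
```

```text
t 10.4 nest x,z [ 76.23 219.68] nest y -0.58 F [ 1.58 -0.41  0.49] w 0.3
```

View pics/s7c.png

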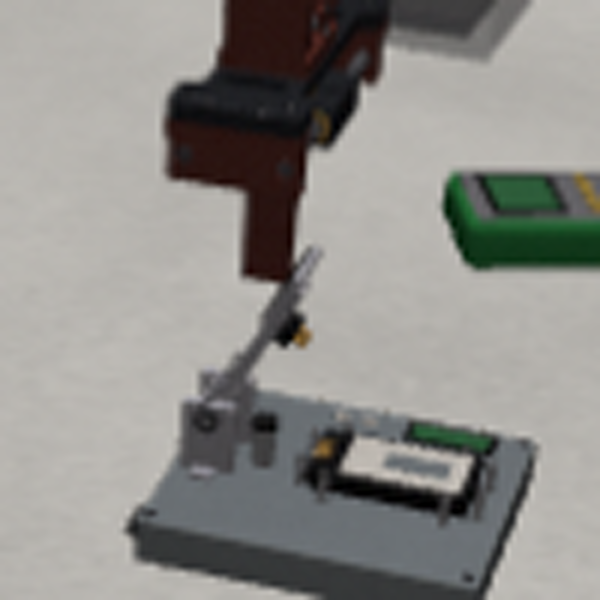

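Contact made (1.6 N) and the arm is starting to swing. I follow the arc.

{"op": "send_rows", "data": {
  "rows": [
    [-0.006, 0, 0.003, 0, -1],
    [-0.006, 0, 0.003, 0, -1],
    [-0.0055, 0, 0.003, 0, -1],
    [-0.0055, 0, 0.0035, 0, -1],
    [-0.005, 0, 0.004, 0, -1]
  ]
}}

```text
t: 10.95
ee_pos: [546.2, -198.9, 202.0]
orientation: [-3.139, 0.132, -0.001]
ft_force: [2.8, 0.7, 0.7]
width: 0.4
```

```bash
python3 -c "from arm import *"
```

```text
t 10.95 nest x,z [ 47.77 202.03] nest y -0.46 F [2.79 0.66 0.7 ] w 0.4
```

{"op": "send_rows", "data": {
  "rows": [
    [-0.005, 0, 0.0045, 0, -1],
    [-0.0045, 0, 0.005, 0, -1],
    [-0.004, 0, 0.005, 0, -1],
    [-0.004, 0, 0.0055, 0, -1],
    [-0.003, 0, 0.006, 0, -1]
  ]
}}

```text
t: 11.45
ee_pos: [525.8, -197.2, 176.0]
orientation: [3.139, -0.132, 0.0]
ft_force: [2.4, 0.3, 1.7]
width: 0.5
```

```bash
python3 -c "from arm import *"
```

```text
t 11.45 nest x,z [ 27.37 176.04] nest y -0.53 F [2.37 0.32 1.66] w 0.5
```

{"op": "send_rows", "data": {
  "rows": [
    [-0.003, 0, 0.006, 0, -1],
    [-0.0025, 0, 0.0065, 0, -1],
    [-0.002, 0, 0.0055, 0, -1],
    [-0.001, 0, 0.004, 0, -1],
    [0, 0, 0, 0, -1]
  ]
}}

```text
t: 11.95
ee_pos: [517.3, -196.5, 153.9]
orientation: [-3.139, 0.132, 0.001]
ft_force: [1.2, 0.1, 4.5]
width: 0.6
```

```bash
python3 -c "from arm import *"
```

```text
t 11.95 nest x,z [ 18.83 153.9 ] nest y -0.48 F [1.24 0.15 4.45] w 0.6
```

{"op": "send_rows", "data": {
  "rows": [
    [0, 0, 0.002, 0, -1],
    [0, 0, 0.002, 0, -1],
    [0, 0, 0.0005, 0, -1],
    [0, 0, 0, 0, -1]
  ]
}}

```text
t: 12.35
ee_pos: [517.0, -196.4, 150.0]
orientation: [-3.139, 0.132, 0.002]
ft_force: [-0.2, -0.4, 6.7]
width: 0.7
```

```bash
python3 -c "from arm import *"
```

```text
t 12.35 nest x,z [ 18.55 150.05] nest y -0.47 F [-0.21 -0.38  6.65] w 0.7
```

Nearly on the stop (expected 149.6). I press a little further until the force rises.

{"op": "send_rows", "data": {
  "rows": [
    [0, 0, 0.0006, 0, -1],
    [0, 0, 0.0004, 0, -1],
    [0, 0, 0, 0, -1],
    [0, 0, 0, 0, -1]
  ]
}}

```text
t: 12.75
ee_pos: [517.0, -196.4, 149.6]
orientation: [-3.139, 0.132, 0.002]
ft_force: [-2.1, 0.4, 11.6]
width: 0.9
```

```bash
python3 -c "from arm import *"
```

```text
t 12.75 nest x,z [ 18.54 149.64] nest y -0.48 F [-2.12  0.41 11.65] w 0.9
```

{"op": "send_rows", "data": {
  "rows": [
    [0, 0, 0.0006, 0, -1],
    [0, 0, 0, 0, -1],
    [0, 0, 0, 0, -1],
    [0, 0, 0, 0, -1],
    [0, 0, 0, 0, -1]
  ]
}}

```text
t: 13.25
ee_pos: [517.0, -196.5, 149.4]
orientation: [-3.139, 0.132, 0.002]
ft_force: [-4.7, 0.1, 16.7]
width: 0.4
```

```bash
python3 - <<'E'
from arm import *
s=grab('side','s8')['color']
cv2.imwrite('pics/s8c.png',cv2.resize(s[100:190,320:420],None,fx=6,fy=6,interpolation=cv2.INTER_CUBIC))
E
```

```text
t 13.25 nest x,z [ 18.54 149.43] nest y -0.5 F [-4.68  0.07 16.7 ] w 0.4
```

View pics/s8c.png

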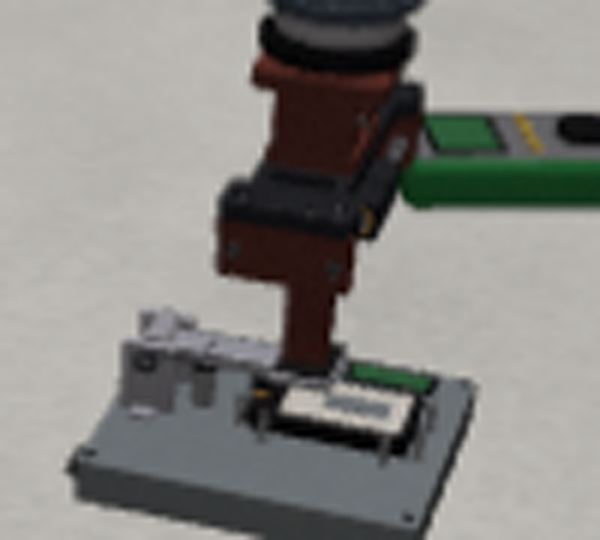

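The arm lies level under the fingers with the battery still in the nest. I hold for more than 3 s.

{"op": "send_rows", "data": {
  "rows": [
    [0, 0, 0, 0, -1],
    [0, 0, 0, 0, -1],
    [0, 0, 0, 0, -1],
    [0, 0, 0, 0, -1],
    [0, 0, 0, 0, -1]
  ]
}}

```text
t: 13.8
ee_pos: [517.0, -196.5, 149.4]
orientation: [-3.139, 0.132, 0.002]
ft_force: [-3.8, 0.5, 16.8]
width: 0.4
```

{"op": "send_rows", "data": {
  "rows": [
    [0, 0, 0, 0, -1],
    [0, 0, 0, 0, -1],
    [0, 0, 0, 0, -1],
    [0, 0, 0, 0, -1],
    [0, 0, 0, 0, -1]
  ]
}}

```text
t: 14.3
ee_pos: [517.0, -196.4, 149.4]
orientation: [-3.139, 0.132, 0.002]
ft_force: [-3.7, 1.4, 16.6]
width: 0.7
```

{"op": "send_rows", "data": {
  "rows": [
    [0, 0, 0, 0, -1],
    [0, 0, 0, 0, -1],
    [0, 0, 0, 0, -1],
    [0, 0, 0, 0, -1],
    [0, 0, 0, 0, -1]
  ]
}}

```text
t: 14.8
ee_pos: [517.0, -196.5, 149.4]
orientation: [-3.139, 0.132, 0.002]
ft_force: [-3.8, 0.9, 17.0]
width: 0.5
```

{"op": "send_rows", "data": {
  "rows": [
    [0, 0, 0, 0, -1],
    [0, 0, 0, 0, -1],
    [0, 0, 0, 0, -1],
    [0, 0, 0, 0, -1],
    [0, 0, 0, 0, -1]
  ]
}}

```text
t: 15.3
ee_pos: [517.0, -196.4, 149.4]
orientation: [-3.139, 0.132, 0.002]
ft_force: [-3.9, 1.1, 17.1]
width: 0.1
```

{"op": "send_rows", "data": {
  "rows": [
    [0, 0, 0, 0, -1],
    [0, 0, 0, 0, -1],
    [0, 0, 0, 0, -1],
    [0, 0, 0, 0, -1],
    [0, 0, 0, 0, -1]
  ]
}}

```text
t: 15.8
ee_pos: [517.0, -196.4, 149.4]
orientation: [-3.139, 0.132, 0.002]
ft_force: [-4.7, 0.6, 16.6]
width: 0.5
```

{"op": "send_rows", "data": {
  "rows": [
    [0, 0, 0, 0, -1],
    [0, 0, 0, 0, -1],
    [0, 0, 0, 0, -1],
    [0, 0, 0, 0, -1],
    [0, 0, 0, 0, -1]
  ]
}}

```text
t: 16.3
ee_pos: [517.0, -196.4, 149.4]
orientation: [-3.139, 0.132, 0.002]
ft_force: [-4.6, 1.2, 17.5]
width: 0.3
```

{"op": "send_rows", "data": {
  "rows": [
    [0, 0, 0, 0, -1],
    [0, 0, 0, 0, -1],
    [0, 0, 0, 0, -1],
    [0, 0, 0, 0, -1],
    [0, 0, 0, 0, -1]
  ]
}}

```text
t: 16.8
ee_pos: [517.0, -196.5, 149.4]
orientation: [-3.139, 0.132, 0.002]
ft_force: [-4.1, 0.1, 16.9]
width: 0.7
```

{"op": "send_rows", "data": {
  "rows": [
    [0, 0, 0, 0, -1],
    [0, 0, 0, 0, -1],
    [0, 0, 0, 0, -1],
    [0, 0, 0, 0, -1],
    [0, 0, 0, 0, -1]
  ]
}}

```text
t: 17.3
ee_pos: [517.0, -196.4, 149.4]
orientation: [-3.139, 0.132, 0.002]
ft_force: [-4.3, 0.3, 16.6]
width: 0.6
```

```bash
python3 - <<'E'
from arm import *
d=grab('side','s9')
f=12;x0,y0,x1,y1=335,140,400,185
im=cv2.resize(d['color'][y0:y1,x0:x1],None,fx=f,fy=f,interpolation=cv2.INTER_CUBIC)
R=np.c_[ax,ay]
C=np.array([np.r_[R@np.array(l)+n,46] for l in [(43,23),(43,-23),(-43,-23),(-43,23)]])
cv2.polylines(im,[((proj(d,C)-[x0,y0]+.5)*f).astype(int)],True,(255,255,0),1)
# expected level arm top line: pivot..plate
A=np.array([np.r_[R@np.array(l)+n,69.6] for l in [(0,22),(34,22)]])
cv2.polylines(im,[((proj(d,A)-[x0,y0]+.5)*f).astype(int)],False,(0,0,255),1)
cv2.imwrite('pics/s9c.png',im)
E
```

```text
t 17.3 nest x,z [ 18.52 149.4 ] nest y -0.46 F [-4.29  0.32 16.56] w 0.6
```

View pics/s9c.png

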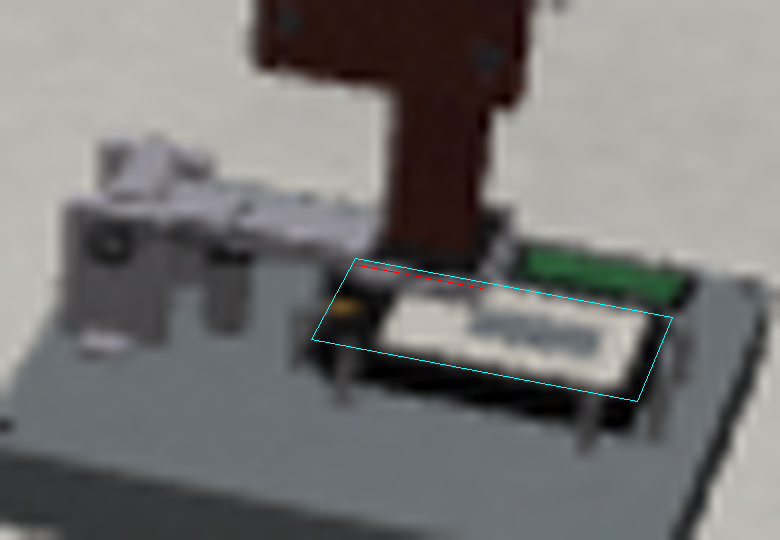

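```bash
python3 -c "
from workcell import ctrl; print(ctrl.close_job())"
```

```text
the job is handed in; nothing more can be done
None
```

I set the smaller battery down in the nest, contact end under the arm, and let go of it. I then swung the contact arm down onto its stop with closed fingers and held it there. The job went in at about t = 17 s with the fingers still pressing; no verdict was reported.

- **Battery:** it touched down with about 6 N at the expected height. The last side view shows it within its predicted nest outline.
- **Contact arm:** the push rose from about 7 N to about 17 N over the last 0.6 mm, at a TCP height of 149.4 mm against 149.6 mm expected for the stop. The force stayed steady for more than 4 s, and the plate edge matched its predicted level line in the picture.
- **Not measured:** the joint angle and the pin force cannot be read directly. I inferred them from the height, the push force and the picture.
- **Other objects:** I did not measure the larger battery, phone, solder reel or screwdriver again at the end. The planned path stayed clear of them.
- **Disagreement:** the side view put the pad centre about 4 mm off in y from the top view, probably because its mask took in the pad's walls. I used the top view, and the dowel overlays in both views agreed with it.

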